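# Weigh a parcel on the spring scale and mark the reading

### The job

Hang the parcel by the eye of its hanger on the hook of the spring scale, letting the scale take the weight gradually, a few centimetres a second at most, and letting go only when it carries the whole weight: no dropping, jerking or bouncing of the scale, and no leaning on the hook. Leave it hanging free and still, then slide the scale's marker down by its knob until it is level with the settled pointer, let go of it, and leave the other things on the table as they are.

Things in the scene. Friction and masses are not known exactly. Their poses are not given: they have to be found in the camera images.
- parcel: Parcel to weigh: the only carton with a rigid grey plastic hanger on top. Carton 76 (x) x 96 (y) x 60 (z) mm, evenly filled, 0.22 to 0.88 kg (varies). The hanger, 151 mm high overall, is an upright plate 8 mm thick (x), 56 mm wide (y), with an eye through it along x and a grip fin above. Origin: centre of the underside, z up. The same after a half turn about z.
- parcel_eye (a point): Ridge of the eye's roof, at (0, 0, 102 mm) of the parcel: the point that rests on the hook. Axes as the parcel. The eye is a window 36 mm wide (y); its floor is 36 mm below the ridge; the roof is two flats that fall from the ridge to both sides by 20 degrees.
- parcel_grip (a point): Grip fin of the hanger, at (0, 0, 130 mm) of the parcel. The fin is 26 mm along x, 14 mm along y (grasp it across y, fingers coming from above); it spans 111 to 151 mm above the underside, so fingertips reaching down to 112 mm stay above the eye.
- stand: Bench spring scale, fixed: dark base plate 170 x 170 x 14 mm (from 50 mm in front of the column axis to 120 mm behind it) and a white spring housing with graduations (the column), 36 x 36 mm, 214 mm high. Origin at the foot of the column axis; its -x side is the hook side and roughly faces the robot, z up.
- hook: Steel hook, an 8 mm bar bent in the x-z plane; it moves with the pointer. Origin: on the column axis, 200 mm above the table when unloaded; axes as the stand. The bar leaves the column to -x, its top at z = 12 mm, drops from x = -70 to -85 mm to a flat seat (x = -85 to -105, bar top z = 0, underside -8 mm), then rises to the free tip (x = -129 at most). The eye passes over the tip along the hook's +x.
- hook_seat (a point): Middle of the hook's seat, on the bar's top surface, at (-95, 0, 0) mm of the hook.
- hook_tip (a point): Top of the hook's free tip, at (-125, 0, 18) mm of the hook.
- pointer (a point): Outer end of the pointer, beside the column on its -y side, 36 mm from the column axis. Hook and pointer move as one, 0 to 90 mm down from zero (200 mm above the table), on a spring of 110 N/m (9.1 mm per newton), lightly damped: it takes a second or two to come to rest. The parcel pulls it down 20 to 79 mm when it hangs free.
- marker_tip (a point): Inner end of the marker's black arrow, beside the end of the pointer. Axes as the stand. It starts 0 to 8 mm below the pointer's zero and slides up and down by its knob, to at most 85 mm below zero, with 2.5 N of friction; it stays where it is left. The reading is marked when it is at the pointer's height to within 4 mm.
- marker_knob (a point): Centre of the marker's black knob, an upright cylinder 24 mm diameter x 24 mm high, on top of a vertical 6 mm rod that carries the arrow; it is 130 mm above the arrow and 50 mm to the -y side of the column axis, with free space around it to take it from above.
- carton_flat: Bystander: low carton 90 x 70 x 45 mm without hanger, origin under its centre.
- carton_tall: Bystander: carton 70 x 70 x 78 mm without hanger, origin under its centre.
- label_roll: Bystander: white roll of labels, 76 mm diameter, 50 mm high, origin under its centre.
- mug: Bystander: white mug, 76 mm diameter, 85 mm high, origin under its centre.
- tape_dispenser: Bystander: desk tape dispenser 150 x 50 x 94 mm, origin under its centre.
- scanner: Bystander: hand scanner lying down, 180 x 62 x 30 mm, origin near its middle, underside.
- screwdriver: Bystander: screwdriver lying on the table.
Not all that is in view belongs to the job. Leave any pink or red look-alike of the parcel alone.

How it is judged:
On the way, in this order (a step that is already met when the one before it is completed fails the run):
1. the parcel hangs free and still on the hook, out of the fingers (x of parcel_eye in the frame of hook between -0.108 and -0.082 m and distance between parcel_eye and hook_seat below 0.016 m and contact force between hook and parcel above 1.5 N and angle between parcel's own z axis and vertical below 0.15 rad and linear speed of parcel below 0.02 m/s and angular speed of parcel below 0.15 rad/s and linear speed of hook below 0.01 m/s and height (world z) of hook_seat below 0.19 m and height (world z) of parcel above 0.008 m and contact force between the fingers and parcel below 0.05 N), for 0.5 s.
2. the marker is level with the pointer (z of marker_tip in the frame of pointer between -0.004 and 0.004 m), for 0.2 s.
At the end, for the whole second after the job is handed in: The parcel hangs still by its eye in the hook's seat (within 13 mm along the hook, 16 mm overall), upright within 0.15 rad, clear of the table; the scale is at rest; the marker arrow is within 4 mm of the pointer's height; bystanders are within 30 mm of their start (all of step 1 and all of step 2 and distance of each of carton_flat, carton_tall, label_roll, mug, tape_dispenser, scanner, screwdriver from where it was at the start of the episode below 0.03 m); the robot touches nothing.
It fails at once if the scale is jerked, dropped upon or bounced (hook faster than 0.08 m/s) (linear speed of hook above 0.08 m/s).
It fails at once if the hook is pressed with more than 13 N through the parcel (contact force between hook and parcel above 13 N).
It fails at once if the hook is pushed by the fingers with more than 6 N (contact force between the fingers and hook above 6 N).
It fails at once if a bystander is moved by more than 30 mm (distance of any of carton_flat, carton_tall, label_roll, mug, tape_dispenser, scanner, screwdriver from where it was at the start of the episode above 0.03 m).
It also fails if it takes over 61 s, if anything falls off the work surface, if the arm or the gripper's body presses on something with over 40 N, if the wrist force passes 120 N, or if a joint passes its speed limit or range.

### The arm

A 6-joint arm with a two-finger parallel gripper is mounted at the origin on the work surface. World frame = base frame: x ahead of the robot, y to its left, z up, the work surface at z = 0. Lengths are in m, angles in rad, forces in N, time in s.
With the tool pointing down it reaches from about 0.375 to 0.975 m from the base axis. Payload 3.8 kg.
Tool frame: the origin (TCP) lies at the very end of the fingers, on their centre line; the grasp point (between the pads) lies 19 mm behind it; z points along the fingers, y is the direction in which the jaws open and shut (so a half turn about z gives the same grasp; the last joint's range is limited). The gripper opens to 85 mm and grips with 20 to 120 N. Pads are 22 mm wide; open, the fingers measure 114 mm over their backs; the gripper's body (76 mm by 85 mm) begins 54 mm behind the grasp point. The pads swing forward as they close: fully open they stand 13 mm farther back than shut.
Start: joints at [1.248, 0.264, 1.604, -0, 1.274, -0.037], TCP at [0.19, 0.648, 0.231] pointing down, gripper open.
Joint ranges: [-2.63, 2.63], [-0.94, 2.18], [0.31, 2.57], [-1.31, 4.45], [0, 2.66], [-2.55, 2.55]. Speed limits (rad/s): [2.57, 2.57, 3.14, 3.14, 3.14, 3.14].

### API

Orientations are given as a rotation vector (axis times angle).
In Python, from workcell import bot, viewer gives the robot as it stands.
- The arm moves only by the tool jog_arm, never from a script. Its argument "motion" is a list of rows, each an object of numbers: "dx", "dy", "dz": the shift along the world's x, y, z in cm; "turn": the turn about the world's z in rad. A call has 1 to 12 rows; each row shifts and turns the commanded pose from where the row before left it; what a row does not reach is not made up. A row lasts 1/12 s, in which the tool goes at most 41.7 mm and 7.16 degrees, less where a joint would pass 70% of its speed; a pose out of reach is approached as far as the arm can. A call is refused whole if a number of a shift passes 4.17 or a number of a turn 0.125, either way. A call with a gripper value outside its range is refused whole. "fingers" is the finger opening in cm, from 0 to 8.54, set as the call begins (left out, the last holds). The fingers move at their own pace and stop on an object; "grip_force" is the grip in N (left out, the last holds). Time passes only in rows, so rows that do not move let the fingers close. It gives the time, the measured TCP pose, the force and the opening at its end, in the units of the state.
- bot.read_state(): the state, without advancing time (a new reading comes with each control period).
- viewer.read_camera(name): name is "scene" or "top" or "wrist"; returns (picture, depth): 400x640x3 uint8, red, green, blue; 400x640 float32, m along the optical axis (not along the pixel's ray), 0 where there is no reading.
- viewer.camera_info(name): a dict with "vertical_fov" (degrees; the focal length in pixels is half the picture's height over the tangent of half this angle, whatever the lens; pixels are square), "cx", "cy" (the principal point, pixels), "dist" ([k1, k2, p1, p2, k3] as OpenCV has them; the pictures are not rectified), "R" (3x3) and "t" (3): a world point X has camera coordinates R X + t. Camera axes: x right, y down, z forward; pixel columns grow to the right and rows downward; lengths in m; the calibration is good to about 2 mm. A picture is of the moment at which its call begins: read the wrist's pose just before it. camera_info takes no time and is no camera call; for the wrist camera it gives the pose at the moment of the call.
- bot.finish_job(): hands the job in, once; it reports no verdict.
The state is a dict: "time": time; "q": joint angles; "joint_vel": joint speeds; "joint_torque": joint torques, N m; "tool_pos": TCP position; "tcp_rot": TCP orientation; "wrist_force": force on the tool from outside, world axes, zero at the start; "torque": the same for the moment, N m; "width": opening from 0.0 (shut) to 1.0 (fully open).
Only numpy, scipy, OpenCV 4.12 (cv2) and the standard library are available. Lean on these libraries where they do the work, as an engineer would, in place of code of your own. Each camera call takes 0.05 s, during which the arm holds its last target. There are 200 camera calls.

## Working session

There is one attempt and no reset: what is moved stays moved. The work goes in short steps, Python scripts to look and compute and a tool call to move; the robot and the scene stay as the last step left them, time stands still between calls to the robot, and variables do not carry over. Pictures are saved under pics/ and viewed, about 8 in all and at most 12, crops included, and the job is handed in when it is done.

Besides the shell and the picture viewer there is one more tool, called in YAML: its name, and indented under it one key for each argument. jog_arm: Moves the arm, as the interface text tells. Its arguments: {"type":"object","properties":{"motion":{"type":"array"},"fingers":{"type":"number"},"grip_force":{"type":"number"}},"required":["motion"]}

```bash
ls; mkdir -p pics
cat > h.py <<'E'
import numpy as np, cv2
from workcell import bot, viewer
def K(i):
    f=200/np.tan(np.radians(i["vertical_fov"])/2)
    return np.array([[f,0,i["cx"]],[0,f,i["cy"]],[0,0,1.]])
def cam(n):
    i=viewer.camera_info(n); p,d=viewer.read_camera(n)
    return i,p,d
def ray(i,uv):
    u=cv2.undistortPoints(np.array(uv,float).reshape(-1,1,2),K(i),np.array(i["dist"],float)).reshape(-1,2)
    R=np.array(i["R"]);t=np.array(i["t"])
    return -R.T@t, np.c_[u,np.ones(len(u))]@R   # origin, dirs (unit depth)
def onplane(i,uv,z):
    o,d=ray(i,uv); return o+d*((z-o[2])/d[:,2])[:,None]
def cloud(i,d):
    v,u=np.mgrid[0:400,0:640]
    o,r=ray(i,np.stack([u,v],-1).reshape(-1,2))
    return (o+r*d.reshape(-1,1)).reshape(400,640,3)
def proj(i,X):
    return cv2.projectPoints(np.array(X,float).reshape(-1,1,3),cv2.Rodrigues(np.array(i["R"]))[0],np.array(i["t"],float),K(i),np.array(i["dist"],float))[0].reshape(-1,2)
def save(n,p): cv2.imwrite("pics/"+n,cv2.cvtColor(p,cv2.COLOR_RGB2BGR))
E
python3 - <<'E'
from h import *
print(bot.read_state())
ps=[]
for n in("scene","top"):
    i,p,d=cam(n); print(n,i["t"],np.array(i["R"]).round(2).tolist()); np.savez(n+".npz",p=p,d=d); save(n+"0.png",p)
E
```

```text
pics
{'time': 0.0, 'q': array([ 1.24808113e+00,  2.64767807e-01,  1.60538784e+00, -5.04180807e-05,
        1.27373362e+00, -3.69152381e-02]), 'joint_vel': array([-0.00167487,  0.00084933,  0.00029622,  0.0003344 , -0.00103339,
       -0.00062824]), 'joint_torque': array([ 9.56740660e-04, -5.15123820e+01, -3.67306387e+01,  1.76112517e-04,
        1.30107970e-02,  1.22873551e-06]), 'tool_pos': array([0.19008892, 0.64689904, 0.22994471]), 'tcp_rot': array([-0.44733213, -3.10921259,  0.00356248]), 'wrist_force': array([-0.42523366,  1.14518707,  0.21976939]), 'torque': array([-0.03976531, -0.01711137, -0.01503298]), 'width': 1.0011518335816245}
scene [ 0.38736674 -0.04227956  1.75902839] [[-0.82, 0.58, 0.01], [0.42, 0.6, -0.68], [-0.4, -0.55, -0.73]]
top [-0.02151268  0.48798694  1.52927847] [[-0.03, -1.0, 0.02], [-0.99, 0.02, -0.13], [0.13, -0.02, -0.99]]
```

View pics/scene0.png

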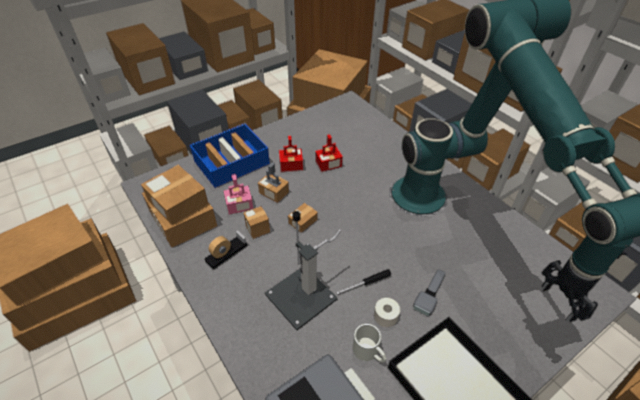

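View pics/top0.png

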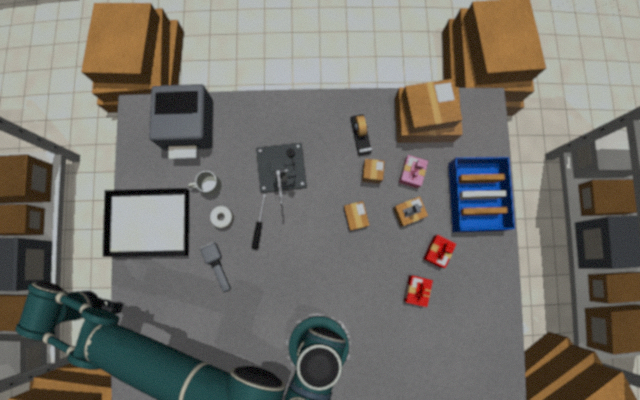

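The parcel is the brown carton with the grey hanger, at top (410,211) and scene (272,183). The pink (414,171) and red (440,251), (419,291) ones are look-alikes. The scale is at top (281,170) and its hook points down in the picture, which is towards the robot. I'll measure and check an enlarged crop.

Run:
```python
from h import *
T={}
for n in("scene","top"):
    z=np.load(n+".npz"); T[n]=(viewer.camera_info(n),z["p"],z["d"])
i,p,d=T["top"]; C=cloud(i,d)
def show(name,r,zl,zh):
    y0,y1,x0,x1=r; c=C[y0:y1,x0:x1].reshape(-1,3); k=c[(c[:,2]>zl)&(c[:,2]<zh)]
    if len(k)<3: print(name,len(k));return
    rect=cv2.minAreaRect((k[:,:2]*1000).astype(np.float32))
    print(name,len(k),"mean",k.mean(0).round(4),"rect",np.round(rect[0],1),np.round(rect[1],1),round(rect[2],1))
show("parcel box",(190,235,388,432),.045,.072)
show("parcel hanger",(190,235,388,432),.085,.17)
show("parcel fin",(190,235,388,432),.135,.17)
show("base",(135,200,250,312),.008,.03)
show("column top",(135,200,250,312),.19,.23)
show("knob",(135,200,250,312),.28,.4)
show("hook",(165,230,250,312),.17,.23)
for nm,r in dict(cflat=(200,232,343,370),ctall=(155,183,360,385),tape=(110,156,348,374)).items(): show(nm,r,.02,.12)
show("screwd",(190,252,245,275),.005,.06)
a=cv2.resize(p[130:240,245:315],None,fx=5,fy=5,interpolation=2)
b=cv2.resize(p[185:240,380:440],None,fx=5,fy=5,interpolation=2)
q=T["scene"][1]; c=cv2.resize(q[150:205,235:300],None,fx=5,fy=5,interpolation=2)
out=np.zeros((560,800,3),np.uint8); out[:550,:350]=a; out[:275,355:655]=b; out[280:555,355:680]=c; save("crop1.png",out)
```

```text
parcel box 513 mean [ 0.4654 -0.3345  0.0596] rect [ 466.9 -337.9] [76.1 98.4] 20.2
parcel hanger 84 mean [ 0.4655 -0.3345  0.1288] rect [ 466.6 -339. ] [54.6 24.9] 87.9
parcel fin 40 mean [ 0.4669 -0.3373  0.1494] rect [ 466.7 -337.9] [25.3 14.6] 19.3
base 1560 mean [0.6426 0.1251 0.0142] rect [643.6 124. ] [223.6 233. ] 90.0
column top 326 mean [0.5931 0.1119 0.2104] rect [570.5 121.2] [ 74.8 129.8] 69.6
knob 64 mean [0.6125 0.0707 0.3362] rect [613.9  70.5] [22.5 22.6] 23.9
hook 211 mean [0.5741 0.1127 0.2079] rect [546.3 101.7] [125.7  72.6] 3.2
cflat 518 mean [ 0.4564 -0.1427  0.0443] rect [ 457.6 -143.4] [90.7 70.4] 11.9
ctall 472 mean [ 0.6113 -0.2051  0.0723] rect [ 615.4 -207.3] [70.6 72.9] 83.2
tape 451 mean [ 0.7557 -0.1706  0.0519] rect [ 760.8 -172.3] [149.   50.1] 9.9
screwd 395 mean [0.4394 0.2012 0.0153] rect [452.3 202.8] [106.4 222.1] 89.1
```

View pics/crop1.png

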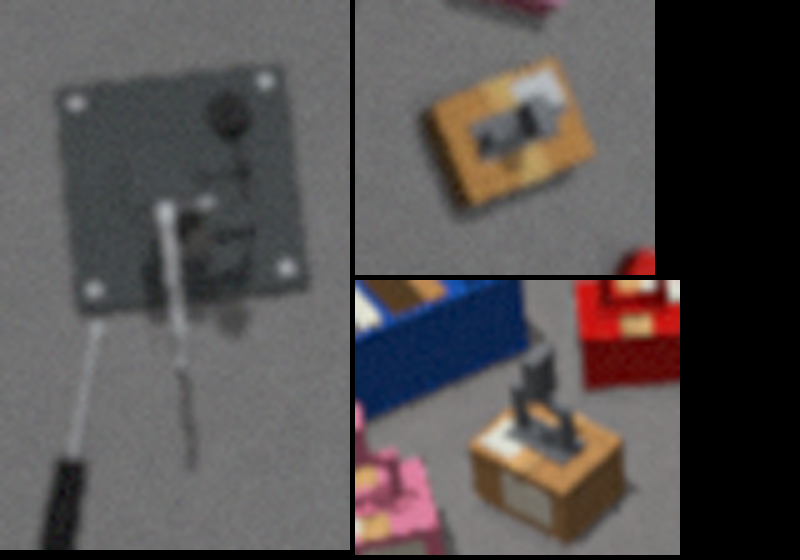

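Run:
```python
from h import *
z=np.load("top.npz"); i=viewer.camera_info("top"); C=cloud(i,z["d"])
b=np.array([[75,103],[265,80],[287,267],[93,289]])/5+[245,130]-.4
B=onplane(i,b,.014); c=B.mean(0); print(B.round(3))
x=(B[0]+B[1]-B[2]-B[3]); yaw=np.arctan2(x[1],x[0]); y=B[0]+B[3]-B[1]-B[2]; yaw2=np.arctan2(-y[0],y[1]); print("yaw",yaw,yaw2)
yaw=(yaw+yaw2)/2; ux=np.array([np.cos(yaw),np.sin(yaw),0]); uy=np.array([-ux[1],ux[0],0])
o=c-.035*ux; o[2]=0; print("axis",o)
# heights in stand frame
P=C.reshape(-1,3); Q=np.c_[(P-o)@ux,(P-o)@uy,P[:,2]]; 
for a,lo,hi in(("hook",-.14,-.03),("top",-.02,.03)):
    m=(Q[:,0]>lo)&(Q[:,0]<hi)&(abs(Q[:,1])<.05)&(Q[:,2]>.185)&(Q[:,2]<.235); q=Q[m]
    print(a,m.sum(),np.median(q,0).round(4)); 
    for e in np.arange(lo,hi,.02):
        s=q[(q[:,0]>=e)&(q[:,0]<e+.02)]
        if len(s): print(round(e,2),len(s),np.median(s,0).round(4))
pts=[(0,0,.214),(-.095,0,.2),(-.125,0,.218),(0,-.036,.2),(0,-.05,.33)]
uv=proj(i,[o+a*ux+b*uy+np.array([0,0,h]) for a,b,h in pts]); print(((uv+.4-[245,130])*5).round())
m=(Q[:,2]>.3)&(Q[:,2]<.37)&(np.hypot(Q[:,0],Q[:,1])<.15); print("knob",Q[m].mean(0),np.percentile(Q[m][:,2],[50,95]))
```

```text
[[0.71  0.2   0.014]
 [0.724 0.06  0.014]
 [0.584 0.046 0.014]
 [0.571 0.187 0.014]]
yaw 0.09292985108246714 0.09527961564797253
axis [0.61202348 0.11981812 0.        ]
hook 78 [-0.0767  0.0007  0.2083]
-0.14 6 [-0.1265  0.0008  0.2185]
-0.12 14 [-0.1079  0.0013  0.2029]
-0.1 15 [-0.091   0.0004  0.1998]
-0.08 18 [-0.0718  0.0007  0.2092]
-0.06 17 [-0.0484  0.0009  0.2102]
-0.04 8 [-0.0351 -0.0003  0.2122]
top 211 [-0.003  -0.0058  0.2133]
-0.02 125 [-0.0079 -0.0092  0.2128]
0.0 86 [ 0.008  -0.0021  0.2137]
[[160. 168.]
 [178. 318.]
 [181. 360.]
 [218. 167.]
 [228. 113.]]
knob [-0.00416582 -0.04897955  0.33704596] [0.33892854 0.34364341]
```

Parcel is at (0.467,-0.338) with yaw 0.35, confirmed grey hanger on a brown carton. The stand axis is at (0.612,0.120) with yaw 0.094, and the hook heights agree with the given sizes. Moving to the parcel.

jog_arm:
  motion:
    - {"dx":1.64,"dy":-3.55,"dz":1.2,"turn":-0.124}
    - {"dx":1.64,"dy":-3.55,"dz":1.2,"turn":-0.124}
    - {"dx":1.64,"dy":-3.55,"dz":1.2,"turn":-0.124}
    - {"dx":1.64,"dy":-3.55,"dz":1.2,"turn":-0.124}
    - {"dx":1.64,"dy":-3.55,"dz":1.2,"turn":-0.124}
    - {"dx":1.64,"dy":-3.55,"dz":1.2,"turn":-0.124}
    - {"dx":1.64,"dy":-3.55,"dz":1.2,"turn":-0.124}
    - {"dx":1.64,"dy":-3.55,"dz":1.2,"turn":-0.124}
    - {"dx":1.64,"dy":-3.55,"dz":1.2,"turn":-0.124}
    - {"dx":1.64,"dy":-3.55,"dz":1.2,"turn":-0.124}
    - {"dx":1.64,"dy":-3.55,"dz":1.2,"turn":-0.124}
    - {"dx":1.64,"dy":-3.55,"dz":1.2,"turn":-0.124}
  fingers: 8.54
  grip_force: 60

```text
time: 1.1
tool_pos: [0.3871, 0.2197, 0.3756]
tcp_rot: [2.441, 1.978, -0.0]
wrist_force: [0.7, -0.2, -0.5]
width: 0.998
```

jog_arm:
  motion:
    - {"dx":0.55,"dy":-4.0,"turn":-0.084}
    - {"dx":0.55,"dy":-4.0,"turn":-0.084}
    - {"dx":0.55,"dy":-4.0,"turn":-0.084}
    - {"dx":0.55,"dy":-4.0,"turn":-0.084}
    - {"dx":0.55,"dy":-4.0,"turn":-0.084}
    - {"dx":0.55,"dy":-4.0,"turn":-0.084}
    - {"dx":0.55,"dy":-4.0,"turn":-0.084}
    - {"dx":0.55,"dy":-4.0,"turn":-0.084}
    - {"dx":0.55,"dy":-4.0,"turn":-0.084}
    - {"dx":0.55,"dy":-4.0,"turn":-0.084}
    - {"dx":0.55,"dy":-4.0,"turn":-0.084}
    - {"dx":0.55,"dy":-4.0,"turn":-0.084}

```text
validation failed for argument at $.mo...
```

jog_arm:
  motion:
    - {}
    - {}
    - {}

```text
validation failed for argument at $.mo...
```

```bash
cat >> h.py <<'E'
def st():
    s=bot.read_state(); from scipy.spatial.transform import Rotation as Ro
    M=Ro.from_rotvec(s["tcp_rot"]).as_matrix(); y=M[:,1]
    print("t",round(s["time"],2),"pos",np.round(s["tool_pos"],4),"jawyaw",round(float(np.arctan2(y[1],y[0])),4),"z",M[:,2].round(3),"F",np.round(s["wrist_force"],2),"w",round(s["width"],3),"q6",round(s["q"][5],2)); return s
E
python3 -c "from h import *; st()"
```

```text
t 1.1 pos [0.3871 0.2197 0.3756] jawyaw -0.2087 z [-0. -0. -1.] F [ 0.71 -0.21 -0.47] w 0.998 q6 0.67
```

jog_arm:
  motion:
    - {"dx":0.55,"dy":-4.0,"dz":0,"turn":-0.084}
    - {"dx":0.55,"dy":-4.0,"dz":0,"turn":-0.084}
    - {"dx":0.55,"dy":-4.0,"dz":0,"turn":-0.084}
    - {"dx":0.55,"dy":-4.0,"dz":0,"turn":-0.084}
    - {"dx":0.55,"dy":-4.0,"dz":0,"turn":-0.084}
    - {"dx":0.55,"dy":-4.0,"dz":0,"turn":-0.084}
    - {"dx":0.55,"dy":-4.0,"dz":0,"turn":-0.084}
    - {"dx":0.55,"dy":-4.0,"dz":0,"turn":-0.084}
    - {"dx":0.55,"dy":-4.0,"dz":0,"turn":-0.084}
    - {"dx":0.55,"dy":-4.0,"dz":0,"turn":-0.084}
    - {"dx":0.55,"dy":-4.0,"dz":0,"turn":-0.084}
    - {"dx":0.55,"dy":-4.0,"dz":0,"turn":-0.084}

```text
time: 2.1
tool_pos: [0.4526, -0.2604, 0.3748]
tcp_rot: [-3.092, -0.555, 0.0]
wrist_force: [0.4, 0.8, -0.6]
width: 0.998
```

jog_arm:
  motion:
    - {"dx":0.7,"dy":-3.9,"dz":0,"turn":0}
    - {"dx":0.7,"dy":-3.9,"dz":0,"turn":0}
    - {"dx":0,"dy":0,"dz":-4.0,"turn":0}
    - {"dx":0,"dy":0,"dz":-4.0,"turn":0}
    - {"dx":0,"dy":0,"dz":0,"turn":0}
    - {"dx":0,"dy":0,"dz":0,"turn":0}

```text
time: 2.6
tool_pos: [0.4648, -0.3348, 0.2913]
tcp_rot: [-3.084, -0.56, 0.009]
wrist_force: [0.6, -0.2, 0.1]
width: 1.0
```

Run:
```python
from h import *
st(); i,p,d=cam("wrist"); C=cloud(i,d).reshape(-1,3)
for lo,hi in((.05,.07),(.13,.16)):
    m=(C[:,2]>lo)&(C[:,2]<hi)&(np.hypot(C[:,0]-.467,C[:,1]+.338)<.07); k=C[m]
    print(m.sum(),k.mean(0) if m.any() else 0, cv2.minAreaRect((k[:,:2]*1000).astype(np.float32)) if m.sum()>5 else 0)
save("w1.png",p)
```

```text
t 2.6 pos [ 0.4648 -0.3348  0.2913] jawyaw -1.2114 z [-0.007  0.006 -1.   ] F [ 0.57 -0.23  0.12] w 1.0 q6 0.54
4528 [ 0.47243346 -0.33744054  0.06146431] ((467.3574523925781, -339.5179443359375), (75.04441833496094, 96.35363006591797), 20.0455322265625)
526 [ 0.46978843 -0.33858325  0.14977161] ((467.7828369140625, -339.36785888671875), (26.131610870361328, 13.77344036102295), 17.938486099243164)
```

jog_arm:
  motion:
    - {"dx":0.2,"dy":-0.3,"dz":-3.0,"turn":0}
    - {"dx":0,"dy":0,"dz":-3.0,"turn":0}
    - {"dx":0,"dy":0,"dz":-3.0,"turn":0}
    - {"dx":0,"dy":0,"dz":-3.0,"turn":0}
    - {"dx":0,"dy":0,"dz":-2.0,"turn":0}
    - {"dx":0,"dy":0,"dz":0,"turn":0}
    - {"dx":0,"dy":0,"dz":0,"turn":0}
    - {"dx":0,"dy":0,"dz":0,"turn":0}

```text
time: 3.32
tool_pos: [0.4716, -0.341, 0.1595]
tcp_rot: [3.086, 0.562, 0.007]
wrist_force: [0.6, -0.6, 0.3]
width: 0.998
```

```bash
python3 -c "from h import *; st()"
```

```text
t 3.32 pos [ 0.4716 -0.341   0.1595] jawyaw -1.2104 z [ 0.005 -0.004 -1.   ] F [ 0.64 -0.6   0.32] w 0.998 q6 0.54
```

jog_arm:
  motion:
    - {"dx":-0.1,"dy":0,"dz":-1.0,"turn":0}
    - {"dx":0,"dy":0,"dz":-1.0,"turn":0}
    - {"dx":0,"dy":0,"dz":-1.0,"turn":0}
    - {"dx":0,"dy":0,"dz":-1.0,"turn":0}
    - {"dx":0,"dy":0,"dz":0,"turn":0}
    - {"dx":0,"dy":0,"dz":0,"turn":0}
    - {"dx":0,"dy":0,"dz":0,"turn":0}

```text
time: 3.9
tool_pos: [0.468, -0.3393, 0.115]
tcp_rot: [-3.09, -0.562, 0.001]
wrist_force: [0.1, 0.2, -0.3]
width: 1.001
```

jog_arm:
  motion:
    - {"dx":0,"dy":0,"dz":0,"turn":0}
    - {"dx":0,"dy":0,"dz":0,"turn":0}
    - {"dx":0,"dy":0,"dz":0,"turn":0}
    - {"dx":0,"dy":0,"dz":0,"turn":0}
    - {"dx":0,"dy":0,"dz":0,"turn":0}
    - {"dx":0,"dy":0,"dz":0,"turn":0}
    - {"dx":0,"dy":0,"dz":0,"turn":0}
    - {"dx":0,"dy":0,"dz":0,"turn":0}
    - {"dx":0,"dy":0,"dz":0,"turn":0}
    - {"dx":0,"dy":0,"dz":0,"turn":0}
    - {"dx":0,"dy":0,"dz":0,"turn":0}
    - {"dx":0,"dy":0,"dz":0,"turn":0}
  fingers: 0
  grip_force: 60

```text
time: 4.9
tool_pos: [0.4684, -0.3396, 0.1156]
tcp_rot: [3.09, 0.562, 0.001]
wrist_force: [1.1, -0.7, 2.3]
width: 0.156
```

```bash
python3 -c "from h import *; st(); i,p,d=cam('wrist'); st(); save('w2.png',p)"
```

```text
t 4.9 pos [ 0.4684 -0.3396  0.1156] jawyaw -1.211 z [ 0.001 -0.    -1.   ] F [ 1.09 -0.68  2.35] w 0.156 q6 0.54
t 4.95 pos [ 0.4684 -0.3396  0.1156] jawyaw -1.211 z [ 0.001 -0.001 -1.   ] F [ 0.98 -0.8   2.23] w 0.156 q6 0.54
```

View pics/w2.png

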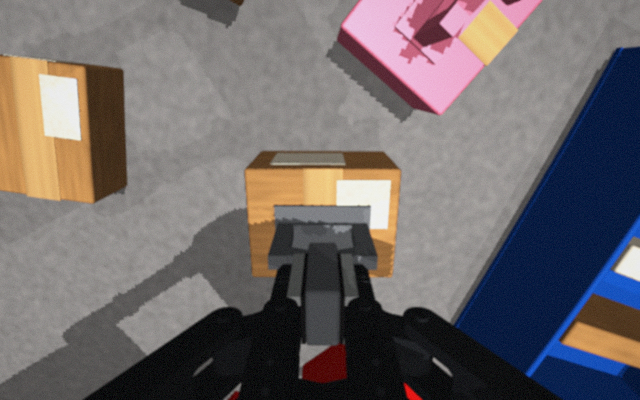

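Grasped: the jaws stopped at 13 mm on the fin and the parcel is straight in them. Now lift it and carry it to in front of the hook.

jog_arm:
  motion:
    - {"dx":0,"dy":0,"dz":1.5,"turn":0}
    - {"dx":0,"dy":0,"dz":3.0,"turn":0}
    - {"dx":0,"dy":0,"dz":3.0,"turn":0}
    - {"dx":0,"dy":0,"dz":3.0,"turn":0}
    - {"dx":0,"dy":0,"dz":1.7,"turn":0}
    - {"dx":0,"dy":0,"dz":0.6,"turn":0}
    - {"dx":-0.3,"dy":2.0,"dz":0,"turn":-0.019}
    - {"dx":-0.3,"dy":3.0,"dz":0,"turn":-0.019}
    - {"dx":-0.3,"dy":3.0,"dz":0,"turn":-0.019}
    - {"dx":-0.3,"dy":3.0,"dz":0,"turn":-0.019}
    - {"dx":-0.3,"dy":3.0,"dz":0,"turn":-0.019}
    - {"dx":-0.3,"dy":3.0,"dz":0,"turn":-0.019}

```text
time: 5.95
tool_pos: [0.4476, -0.1672, 0.2398]
tcp_rot: [-3.115, -0.382, 0.008]
wrist_force: [0.5, 0.1, -6.2]
width: 0.158
```

jog_arm:
  motion:
    - {"dx":-0.3,"dy":3.0,"dz":0,"turn":-0.019}
    - {"dx":-0.3,"dy":3.0,"dz":0,"turn":-0.019}
    - {"dx":-0.3,"dy":3.0,"dz":0,"turn":-0.019}
    - {"dx":-0.3,"dy":3.0,"dz":0,"turn":-0.019}
    - {"dx":-0.3,"dy":3.0,"dz":0,"turn":-0.019}
    - {"dx":-0.3,"dy":3.0,"dz":0,"turn":-0.019}
    - {"dx":-0.3,"dy":3.0,"dz":0,"turn":-0.019}
    - {"dx":-0.3,"dy":3.0,"dz":0,"turn":-0.019}
    - {"dx":-0.3,"dy":2.1,"dz":0,"turn":0}
    - {"dx":0,"dy":0,"dz":0,"turn":0}
    - {"dx":0,"dy":0,"dz":0,"turn":0}
    - {"dx":0,"dy":0,"dz":0,"turn":0}

```text
time: 6.95
tool_pos: [0.4217, 0.0911, 0.2412]
tcp_rot: [3.137, 0.149, -0.006]
wrist_force: [0.2, -0.2, -6.6]
width: 0.155
```

Run:
```python
from h import *
s=st(); i,p,d=cam("wrist"); np.savez("w3.npz",p=p,d=d); 
ux=np.array([np.cos(.094),np.sin(.094),0]);uy=np.array([-ux[1],ux[0],0]);o=np.array([.612,.1198,0])
t=s["tool_pos"]-o; print("tool in stand",t@ux,t@uy)
E=[o+a*ux+b*uy+np.array([0,0,h]) for a,b,h in((-.125,0,.218),(-.095,0,.2),(0,0,.214),(0,-.05,.326))]
print(proj(i,E).round(1)); j,q,e=cam("scene")
print(proj(j,E).round(1))
out=np.zeros((600,640,3),np.uint8); out[:340]=p[:340]
out[345:595,:400]=cv2.resize(q[215:290,270:390],(400,250),interpolation=2); save("c3.png",out)
P=cloud(i,d).reshape(-1,3); Q=np.c_[(P-o)@ux,(P-o)@uy,P[:,2]]
for e in np.arange(-.135,-.02,.01):
    m=(Q[:,0]>=e)&(Q[:,0]<e+.01)&(abs(Q[:,1])<.02)&(Q[:,2]>.18)&(Q[:,2]<.23)
    if m.any(): print(round(e,3),m.sum(),np.median(Q[m],0).round(4))
```

```text
t 6.95 pos [0.4217 0.0911 0.2412] jawyaw -1.4761 z [-0.004 -0.001 -1.   ] F [ 0.21 -0.16 -6.6 ] w 0.155 q6 1.63
tool in stand -0.19214436571759722 -0.010709658398310853
[[ 301.1  122.8]
 [ 302.1   58.9]
 [ 296.7 -193.5]
 [-203.9 1781.3]]
[[338.4 229.3]
 [331.  237.9]
 [307.  251.3]
 [295.1 216.4]]
-0.135 188 [-0.1277 -0.0012  0.218 ]
-0.125 341 [-0.1203 -0.0011  0.2126]
-0.115 332 [-0.1101 -0.0011  0.2031]
-0.105 330 [-0.0999 -0.001   0.2002]
-0.095 340 [-0.0898 -0.0011  0.2008]
-0.085 431 [-0.0798 -0.0012  0.2074]
-0.075 198 [-0.0728 -0.0011  0.212 ]
```

View pics/c3.png

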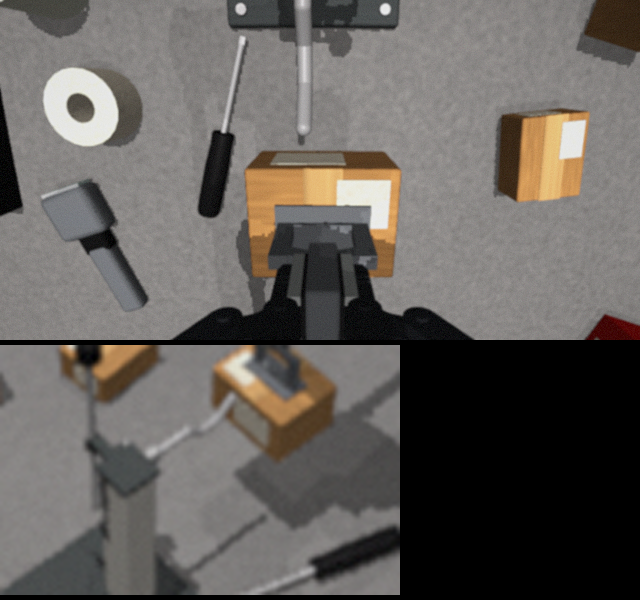

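The hook lies about 1 mm to the -y side of its estimated line and the parcel is 1 cm too far to -y. Correct that, thread the eye over the tip, and stop about 14 mm above the seat.

jog_arm:
  motion:
    - {"dx":-0.1,"dy":0.5,"dz":0,"turn":0}
    - {"dx":0,"dy":0.5,"dz":0,"turn":0}
    - {"dx":0,"dy":0,"dz":0,"turn":0}
    - {"dx":1.1,"dy":0.1,"dz":0,"turn":0}
    - {"dx":1.1,"dy":0.1,"dz":0,"turn":0}
    - {"dx":1.1,"dy":0.1,"dz":0,"turn":0}
    - {"dx":1.1,"dy":0.1,"dz":0,"turn":0}
    - {"dx":1.1,"dy":0.1,"dz":0,"turn":0}
    - {"dx":1.1,"dy":0.1,"dz":0,"turn":0}
    - {"dx":0,"dy":0,"dz":0,"turn":0}
    - {"dx":0,"dy":0,"dz":0,"turn":0}

```text
time: 7.97
tool_pos: [0.4886, 0.1076, 0.243]
tcp_rot: [3.138, 0.147, -0.002]
wrist_force: [-0.6, 0.5, -6.4]
width: 0.156
```

```bash
cat >> h.py <<'E'
ux=np.array([np.cos(.094),np.sin(.094),0]);uy=np.array([-ux[1],ux[0],0]);o=np.array([.612,.1198,0])
def ts(): s=st(); t=s["tool_pos"]-o; print("stand xy",(t@ux).round(4),(t@uy).round(4),"ridge",round(t[2]-.0136,4))
E
python3 - <<'E'
from h import *
ts(); i,p,d=cam("wrist"); a=p[60:340,200:440]
j,q,_=cam("scene"); out=np.zeros((560,800,3),np.uint8); out[:,:480]=cv2.resize(a,(480,560)); out[:375,485:785]=cv2.resize(q[205:280,295:355],(300,375),interpolation=2); save("c4.png",out)
E
```

```text
t 7.97 pos [0.4886 0.1076 0.243 ] jawyaw -1.4772 z [-0.001 -0.    -1.   ] F [-0.55  0.52 -6.44] w 0.156 q6 1.64
stand xy -0.124 -0.0006 ridge 0.2294
```

View pics/c4.png

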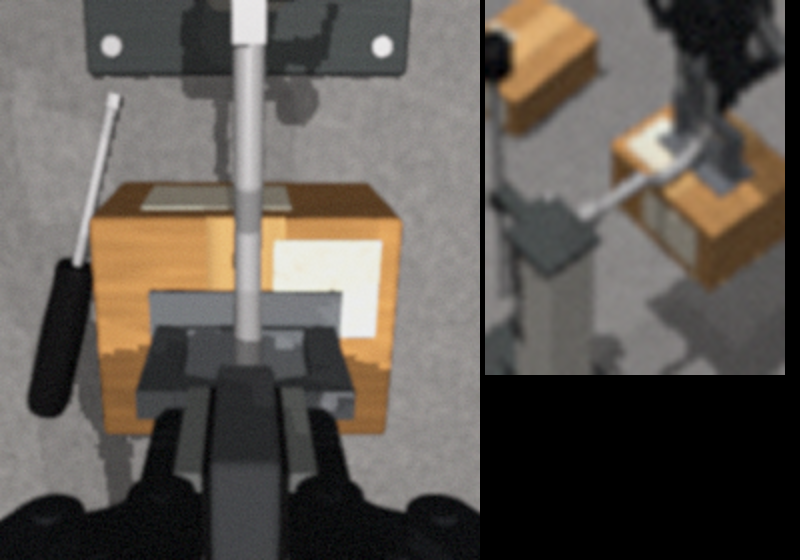

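The bar enters the middle of the eye (wrist crop x≈250, between the window sides at about 190 and 300). Move on over the seat and begin lowering.

jog_arm:
  motion:
    - {"dx":1.0,"dy":0.1,"dz":-0.4,"turn":0}
    - {"dx":1.0,"dy":0.1,"dz":-0.5,"turn":0}
    - {"dx":0.9,"dy":0.1,"dz":-0.5,"turn":0}
    - {"dx":0,"dy":0,"dz":0,"turn":0}
    - {"dx":0,"dy":0,"dz":0,"turn":0}
    - {"dx":0,"dy":0,"dz":0,"turn":0}

```text
time: 8.57
tool_pos: [0.5168, 0.1106, 0.2288]
tcp_rot: [3.138, 0.147, -0.002]
wrist_force: [-0.3, 0.0, -6.7]
width: 0.157
```

Run:
```python
from h import *
ts(); F=[]
for k in range(6):
    j,q,e=cam("scene"); F.append(bot.read_state()["wrist_force"])
print(np.mean(F,0),np.std(F,0)); ts()
```

```text
t 8.57 pos [0.5168 0.1106 0.2288] jawyaw -1.477 z [-0.001 -0.    -1.   ] F [-0.26  0.01 -6.71] w 0.157 q6 1.64
stand xy -0.0956 -0.0003 ridge 0.2152
[ 0.08884164  0.27051739 -6.6531684 ] [0.64370408 0.35688324 0.47784951]
t 8.87 pos [0.517  0.1106 0.2296] jawyaw -1.477 z [ 0.  0. -1.] F [ 0.53 -0.22 -7.3 ] w 0.158 q6 1.64
stand xy -0.0954 -0.0002 ridge 0.216
```

jog_arm:
  motion:
    - {"dx":0,"dy":0,"dz":-0.15,"turn":0}
    - {"dx":0,"dy":0,"dz":-0.15,"turn":0}
    - {"dx":0,"dy":0,"dz":-0.15,"turn":0}
    - {"dx":0,"dy":0,"dz":-0.15,"turn":0}
    - {"dx":0,"dy":0,"dz":-0.15,"turn":0}
    - {"dx":0,"dy":0,"dz":-0.15,"turn":0}
    - {"dx":0,"dy":0,"dz":-0.15,"turn":0}
    - {"dx":0,"dy":0,"dz":-0.15,"turn":0}
    - {"dx":0,"dy":0,"dz":-0.15,"turn":0}
    - {"dx":0,"dy":0,"dz":-0.15,"turn":0}
    - {"dx":0,"dy":0,"dz":-0.15,"turn":0}
    - {"dx":0,"dy":0,"dz":-0.15,"turn":0}

```text
time: 9.87
tool_pos: [0.5171, 0.1106, 0.2112]
tcp_rot: [-3.138, -0.147, 0.0]
wrist_force: [0.3, -0.8, -6.6]
width: 0.156
```

jog_arm:
  motion:
    - {"dx":0,"dy":0,"dz":-0.2,"turn":0}
    - {"dx":0,"dy":0,"dz":-0.2,"turn":0}
    - {"dx":0,"dy":0,"dz":-0.2,"turn":0}
    - {"dx":0,"dy":0,"dz":-0.2,"turn":0}
    - {"dx":0,"dy":0,"dz":-0.2,"turn":0}
    - {"dx":0,"dy":0,"dz":-0.2,"turn":0}
    - {"dx":0,"dy":0,"dz":-0.2,"turn":0}
    - {"dx":0,"dy":0,"dz":-0.2,"turn":0}
    - {"dx":0,"dy":0,"dz":-0.2,"turn":0}
    - {"dx":0,"dy":0,"dz":-0.2,"turn":0}
    - {"dx":0,"dy":0,"dz":0,"turn":0}
    - {"dx":0,"dy":0,"dz":0,"turn":0}

```text
time: 10.87
tool_pos: [0.5172, 0.1106, 0.1913]
tcp_rot: [-3.138, -0.147, -0.0]
wrist_force: [0.8, 0.7, -4.1]
width: 0.155
```

Run:
```python
from h import *
ts(); F=[]
for k in range(4):
    j,q,e=cam("scene"); F.append(bot.read_state()["wrist_force"])
print(np.mean(F,0),np.std(F,0)); ts()
save("c5.png",cv2.resize(q[205:295,280:360],(640,600)[:2],interpolation=2));
```

```text
t 10.87 pos [0.5172 0.1106 0.1913] jawyaw -1.477 z [ 0.  0. -1.] F [ 0.77  0.74 -4.08] w 0.155 q6 1.64
stand xy -0.0953 -0.0002 ridge 0.1777
[-0.52334813  0.08366802 -3.41168306] [0.43386113 0.58111256 0.23885536]
t 11.07 pos [0.5172 0.1106 0.1915] jawyaw -1.477 z [ 0.  0. -1.] F [-0.6   0.21 -3.71] w 0.155 q6 1.64
stand xy -0.0953 -0.0002 ridge 0.1779
```

View pics/c5.png

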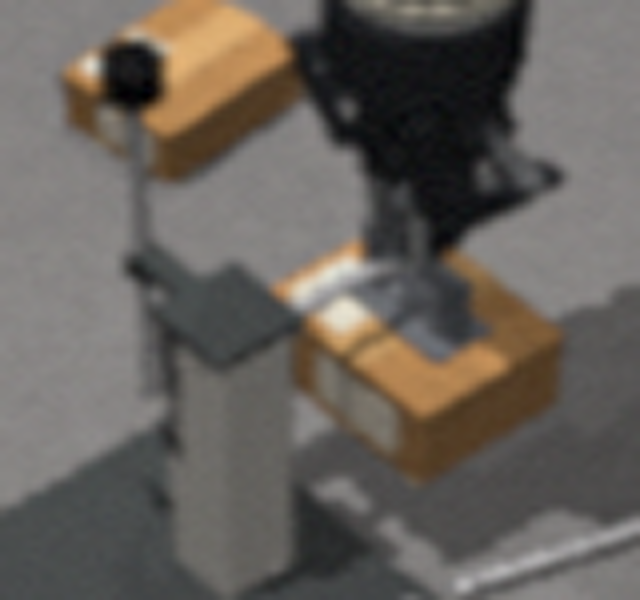

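The seat has taken part of the load and the hook has come down with the eye. Keep lowering, then measure.

jog_arm:
  motion:
    - {"dx":0,"dy":0,"dz":-0.2,"turn":0}
    - {"dx":0,"dy":0,"dz":-0.2,"turn":0}
    - {"dx":0,"dy":0,"dz":-0.2,"turn":0}
    - {"dx":0,"dy":0,"dz":-0.2,"turn":0}
    - {"dx":0,"dy":0,"dz":-0.2,"turn":0}
    - {"dx":0,"dy":0,"dz":-0.2,"turn":0}
    - {"dx":0,"dy":0,"dz":-0.2,"turn":0}
    - {"dx":0,"dy":0,"dz":-0.2,"turn":0}
    - {"dx":0,"dy":0,"dz":-0.2,"turn":0}
    - {"dx":0,"dy":0,"dz":-0.2,"turn":0}
    - {"dx":0,"dy":0,"dz":-0.2,"turn":0}
    - {"dx":0,"dy":0,"dz":-0.2,"turn":0}

```text
time: 12.07
tool_pos: [0.5173, 0.1106, 0.1673]
tcp_rot: [-3.138, -0.147, -0.001]
wrist_force: [-1.5, -0.8, -1.9]
width: 0.156
```

jog_arm:
  motion:
    - {"dx":0,"dy":0,"dz":-0.2,"turn":0}
    - {"dx":0,"dy":0,"dz":-0.2,"turn":0}
    - {"dx":0,"dy":0,"dz":-0.2,"turn":0}
    - {"dx":0,"dy":0,"dz":-0.2,"turn":0}
    - {"dx":0,"dy":0,"dz":0,"turn":0}
    - {"dx":0,"dy":0,"dz":0,"turn":0}

```text
time: 12.57
tool_pos: [0.5172, 0.1106, 0.1593]
tcp_rot: [-3.138, -0.147, -0.0]
wrist_force: [-0.5, 0.2, -1.4]
width: 0.157
```

```bash
cat >> h.py <<'E'
def avg(n):
    F=[]
    for k in range(n): cam("wrist"); F.append(bot.read_state()["wrist_force"])
    print("F",np.mean(F,0).round(2),"sd",np.std(F,0).round(2)); ts()
E
python3 -c "from h import *; avg(20)"
```

```text
F [-0.01 -0.1  -0.38] sd [0.72 0.45 0.61]
t 13.57 pos [0.5172 0.1107 0.1593] jawyaw -1.4769 z [ 0.  0. -1.] F [ 0.99  0.36 -0.64] w 0.156 q6 1.64
stand xy -0.0952 -0.0002 ridge 0.1457
```

jog_arm:
  motion:
    - {"dx":0,"dy":0,"dz":-0.1,"turn":0}
    - {"dx":0,"dy":0,"dz":-0.1,"turn":0}
    - {"dx":0,"dy":0,"dz":-0.1,"turn":0}
    - {"dx":0,"dy":0,"dz":-0.1,"turn":0}
    - {"dx":0,"dy":0,"dz":0,"turn":0}
    - {"dx":0,"dy":0,"dz":0,"turn":0}

```text
time: 14.07
tool_pos: [0.5172, 0.1106, 0.1553]
tcp_rot: [-3.138, -0.147, -0.0]
wrist_force: [1.1, -0.6, -0.2]
width: 0.152
```

```bash
python3 -c "from h import *; avg(24)"
```

```text
F [ 0.48 -0.21  0.02] sd [0.55 0.55 0.53]
t 15.27 pos [0.5171 0.1106 0.1553] jawyaw -1.477 z [ 0.  0. -1.] F [ 0.99 -0.07 -0.5 ] w 0.153 q6 1.64
stand xy -0.0953 -0.0002 ridge 0.1417
```

The scale carries the whole weight (wrist force 0.02 N mean). Release.

jog_arm:
  motion:
    - {"dx":0,"dy":0,"dz":0,"turn":0}
    - {"dx":0,"dy":0,"dz":0,"turn":0}
    - {"dx":0,"dy":0,"dz":0,"turn":0}
    - {"dx":0,"dy":0,"dz":0,"turn":0}
    - {"dx":0,"dy":0,"dz":0,"turn":0}
    - {"dx":0,"dy":0,"dz":0,"turn":0}
    - {"dx":0,"dy":0,"dz":0,"turn":0}
    - {"dx":0,"dy":0,"dz":0,"turn":0}
    - {"dx":0,"dy":0,"dz":0,"turn":0}
    - {"dx":0,"dy":0,"dz":0,"turn":0}
    - {"dx":0,"dy":0,"dz":0,"turn":0}
    - {"dx":0,"dy":0,"dz":0,"turn":0}
  fingers: 4.5

```text
time: 16.27
tool_pos: [0.5171, 0.1106, 0.1553]
tcp_rot: [3.138, 0.147, -0.0]
wrist_force: [-0.6, 0.1, -0.2]
width: 0.525
```

Run:
```python
from h import *
ts(); i,p,d=cam("wrist"); a=cv2.resize(p[40:360,180:460],(525,600))
save("c6.png",a)
```

```text
t 16.27 pos [0.5171 0.1106 0.1553] jawyaw -1.477 z [-0. -0. -1.] F [-0.58  0.09 -0.17] w 0.525 q6 1.64
stand xy -0.0954 -0.0002 ridge 0.1417
```

View pics/c6.png

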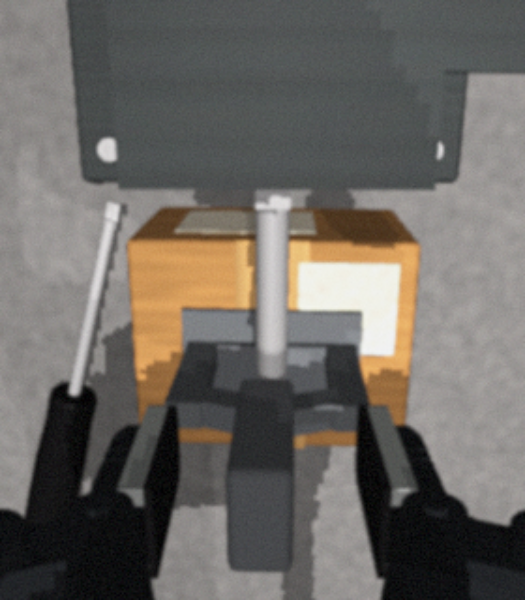

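Released: the pads are clear on both sides of the fin and the parcel hangs upright. Withdraw straight up, then measure the pointer and marker.

jog_arm:
  motion:
    - {"dx":0,"dy":0,"dz":0.5,"turn":0}
    - {"dx":0,"dy":0,"dz":1.0,"turn":0}
    - {"dx":0,"dy":0,"dz":1.5,"turn":0}
    - {"dx":0,"dy":0,"dz":2.0,"turn":0}
    - {"dx":0,"dy":0,"dz":2.5,"turn":0}
    - {"dx":0,"dy":0,"dz":3.0,"turn":0}
    - {"dx":0,"dy":0,"dz":3.0,"turn":0}
    - {"dx":0,"dy":0,"dz":3.0,"turn":0}
    - {"dx":0,"dy":0,"dz":3.0,"turn":0}
    - {"dx":0,"dy":0,"dz":3.0,"turn":0}
    - {"dx":0,"dy":0,"dz":2.0,"turn":0}
    - {"dx":0,"dy":0,"dz":0.5,"turn":0}

```text
time: 17.32
tool_pos: [0.5186, 0.1109, 0.4116]
tcp_rot: [-3.137, -0.147, -0.014]
wrist_force: [-0.0, -0.6, 1.4]
width: 0.524
```

jog_arm:
  motion:
    - {"dx":0,"dy":-3.0,"dz":0,"turn":0}
    - {"dx":0,"dy":-3.0,"dz":0,"turn":0}
    - {"dx":0,"dy":-1.0,"dz":0,"turn":0}
    - {"dx":0,"dy":0,"dz":0,"turn":0}
    - {"dx":0,"dy":0,"dz":0,"turn":0}
    - {"dx":0,"dy":0,"dz":0,"turn":0}

```text
time: 17.82
tool_pos: [0.5169, 0.0414, 0.4048]
tcp_rot: [-3.137, -0.147, 0.001]
wrist_force: [0.4, 0.3, -0.1]
width: 0.528
```

Run:
```python
from h import *
ts(); i,p,d=cam("wrist"); np.savez("w7.npz",p=p,d=d,R=i["R"],t=i["t"]); 
j,q,e=cam("scene"); k,r,f=cam("top"); np.savez("s7.npz",p=q,d=e); np.savez("t7.npz",p=r,d=f)
out=np.zeros((600,800,3),np.uint8); out[:400,:640]=p
out[405:595,:200]=cv2.resize(q[205:295,265:360],(200,190),interpolation=2)
out[405:595,205:455]=cv2.resize(r[145:221,240:340],(250,190),interpolation=2); save("c7.png",out)
for n,I,D in(("wrist",i,d),("top",k,f),("scene",j,e)):
    P=cloud(I,D).reshape(-1,3); Q=np.c_[(P-o)@ux,(P-o)@uy,P[:,2]]
    print(n,"px of pointer(.142)/arrow(.197)/seat/fin:",proj(I,[o-.036*uy+[0,0,.142],o-.04*uy+[0,0,.197],o-.095*ux+[0,0,.142],o-.095*ux+[0,0,.19]]).round().tolist())
    for a,x0,x1,y0,y1,z0,z1 in(("arm",-.07,-.04,-.01,.01,.1,.25),("seat",-.115,-.085,-.008,.008,.12,.25),("fin",-.12,-.07,-.015,.015,.18,.25),("ptr",-.012,.012,-.040,-.024,.1,.208),("ptr/arrow",-.012,.012,-.048,-.036,.1,.208),("knob",-.02,.02,-.07,-.03,.3,.4)):
        m=(Q[:,0]>x0)&(Q[:,0]<x1)&(Q[:,1]>y0)&(Q[:,1]<y1)&(Q[:,2]>z0)&(Q[:,2]<z1)
        if m.sum()>2: print(n,a,m.sum(),Q[m].mean(0).round(4),"z pct",np.percentile(Q[m][:,2],[5,25,50,75,95]).round(4))
```

```text
t 17.82 pos [0.5169 0.0414 0.4048] jawyaw -1.4769 z [-0.001  0.001 -1.   ] F [ 0.44  0.33 -0.06] w 0.528 q6 1.51
stand xy -0.102 -0.0691 ridge 0.3912
wrist px of pointer(.142)/arrow(.197)/seat/fin: [[294.0, 68.0], [293.0, 66.0], [266.0, 151.0], [259.0, 160.0]]
wrist arm 265 [-0.0576 -0.0021  0.138 ] z pct [0.1006 0.102  0.1528 0.154  0.1552]
wrist seat 437 [-0.0971 -0.0015  0.1828] z pct [0.1513 0.1765 0.1909 0.1917 0.1928]
wrist fin 356 [-0.0958  0.0006  0.1905] z pct [0.1837 0.1904 0.1913 0.1918 0.1929]
wrist ptr 6 [-0.0115 -0.028   0.1431] z pct [0.1422 0.1428 0.143  0.1434 0.144 ]
wrist knob 1428 [-0.0028 -0.0515  0.3403] z pct [0.339  0.3401 0.3406 0.3411 0.3418]
top px of pointer(.142)/arrow(.197)/seat/fin: [[289.0, 167.0], [289.0, 163.0], [282.0, 196.0], [280.0, 194.0]]
top arm 20 [-0.0627  0.0004  0.134 ] z pct [0.1005 0.1026 0.1488 0.1528 0.1545]
top seat 50 [-0.0995  0.0008  0.177 ] z pct [0.1449 0.1635 0.1864 0.1899 0.1943]
top fin 37 [-0.0972  0.0035  0.1898] z pct [0.1849 0.1881 0.1894 0.1916 0.1952]
scene px of pointer(.142)/arrow(.197)/seat/fin: [[300.0, 258.0], [299.0, 247.0], [331.0, 249.0], [331.0, 240.0]]
scene arm 26 [-0.0557  0.0022  0.1453] z pct [0.1115 0.1459 0.1497 0.1509 0.1524]
scene seat 31 [-0.0968  0.0035  0.1734] z pct [0.1381 0.1494 0.185  0.188  0.1902]
scene fin 40 [-0.0933  0.0055  0.1864] z pct [0.182  0.1842 0.1857 0.1886 0.1907]
scene ptr 8 [-0.0004 -0.0311  0.2062] z pct [0.2032 0.2055 0.2069 0.2076 0.2077]
scene ptr/arrow 28 [-0.0006 -0.0457  0.1604] z pct [0.1128 0.1316 0.1642 0.1897 0.2054]
scene knob 87 [ 2.000e-04 -4.570e-02  3.304e-01] z pct [0.3162 0.3242 0.3341 0.337  0.3393]
```

View pics/c7.png

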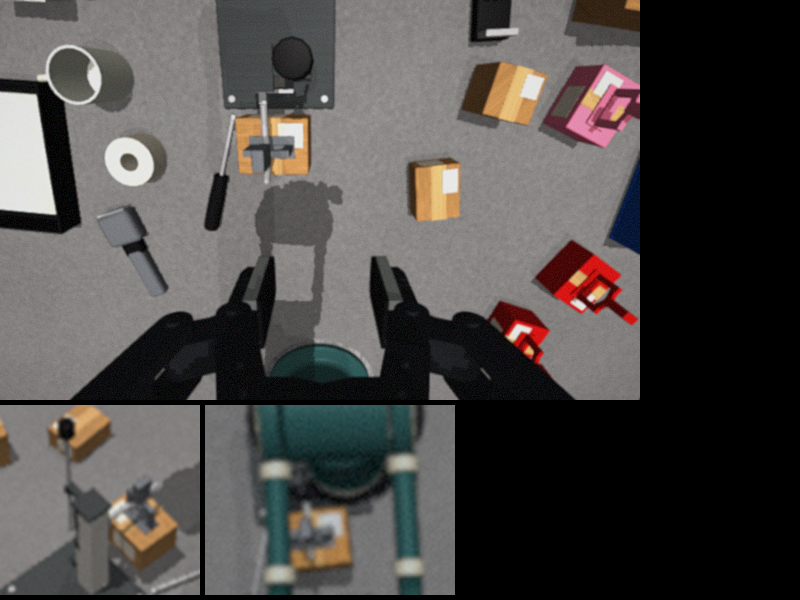

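The knob top at 0.3406 puts the arrow at 0.1986. The hook arm (0.154-0.012) and fin top (0.1915-0.049) both put the pointer at 0.142, so the marker must go down about 5.65 cm. Move over the knob.

jog_arm:
  motion:
    - {"dx":2.0,"dy":0.6,"dz":0,"turn":0}
    - {"dx":2.5,"dy":0.7,"dz":0,"turn":0}
    - {"dx":2.5,"dy":0.7,"dz":0,"turn":0}
    - {"dx":2.0,"dy":0.6,"dz":0,"turn":0}
    - {"dx":0.8,"dy":0.3,"dz":0,"turn":0}
    - {"dx":0,"dy":0,"dz":0,"turn":0}
    - {"dx":0,"dy":0,"dz":0,"turn":0}
    - {"dx":0,"dy":0,"dz":0,"turn":0}
  fingers: 6.5
  grip_force: 25

```text
time: 18.63
tool_pos: [0.6143, 0.0697, 0.4055]
tcp_rot: [3.138, 0.148, -0.001]
wrist_force: [0.5, -0.5, 0.4]
width: 0.765
```

Run:
```python
from h import *
ts(); i,p,d=cam("wrist"); j,q,e=cam("scene")
P=cloud(j,e).reshape(-1,3); m=(np.hypot(P[:,0]-.6145,P[:,1]-.07)<.03)&(P[:,2]>.33)&(P[:,2]<.345); print(m.sum(),P[m].mean(0))
print(proj(i,[[.6145,.07,.3406]]))
save("w8.png",p)
```

```text
t 18.63 pos [0.6143 0.0697 0.4055] jawyaw -1.4766 z [-0.001 -0.    -1.   ] F [ 0.53 -0.5   0.4 ] w 0.765 q6 1.55
stand xy -0.0025 -0.0501 ridge 0.3919
54 [0.61595254 0.07275638 0.33611581]
[[322.56273955 218.3258119 ]]
```

jog_arm:
  motion:
    - {"dx":0,"dy":0,"dz":-2.0,"turn":0}
    - {"dx":0,"dy":0,"dz":-2.0,"turn":0}
    - {"dx":0,"dy":0,"dz":-2.0,"turn":0}
    - {"dx":0,"dy":0,"dz":-2.0,"turn":0}
    - {"dx":0,"dy":0,"dz":-1.0,"turn":0}
    - {"dx":0,"dy":0,"dz":-0.5,"turn":0}
    - {"dx":0,"dy":0,"dz":0,"turn":0}
    - {"dx":0,"dy":0,"dz":0,"turn":0}
    - {"dx":0,"dy":0,"dz":0,"turn":0}

```text
time: 19.48
tool_pos: [0.6158, 0.0696, 0.3122]
tcp_rot: [-3.138, -0.147, -0.004]
wrist_force: [0.2, 0.0, 0.3]
width: 0.76
```

jog_arm:
  motion:
    - {"dx":0,"dy":0,"dz":0,"turn":0}
    - {"dx":0,"dy":0,"dz":0,"turn":0}
    - {"dx":0,"dy":0,"dz":0,"turn":0}
    - {"dx":0,"dy":0,"dz":0,"turn":0}
    - {"dx":0,"dy":0,"dz":0,"turn":0}
    - {"dx":0,"dy":0,"dz":0,"turn":0}
    - {"dx":0,"dy":0,"dz":0,"turn":0}
    - {"dx":0,"dy":0,"dz":0,"turn":0}
    - {"dx":0,"dy":0,"dz":0,"turn":0}
    - {"dx":0,"dy":0,"dz":0,"turn":0}
  fingers: 0
  grip_force: 25

```text
time: 20.32
tool_pos: [0.6155, 0.0685, 0.3107]
tcp_rot: [3.136, 0.147, 0.002]
wrist_force: [0.6, -4.9, 1.8]
width: 0.268
```

jog_arm:
  motion:
    - {"dx":0,"dy":-0.15,"dz":0,"turn":0}
    - {"dx":0,"dy":0,"dz":-0.2,"turn":0}
    - {"dx":0,"dy":0,"dz":-0.5,"turn":0}
    - {"dx":0,"dy":0,"dz":-0.5,"turn":0}
    - {"dx":0,"dy":0,"dz":-0.5,"turn":0}
    - {"dx":0,"dy":0,"dz":-0.5,"turn":0}
    - {"dx":0,"dy":0,"dz":-0.5,"turn":0}
    - {"dx":0,"dy":0,"dz":-0.5,"turn":0}
    - {"dx":0,"dy":0,"dz":-0.5,"turn":0}
    - {"dx":0,"dy":0,"dz":-0.5,"turn":0}
    - {"dx":0,"dy":0,"dz":-0.5,"turn":0}
    - {"dx":0,"dy":0,"dz":-0.4,"turn":0}

```text
time: 21.32
tool_pos: [0.6154, 0.0684, 0.2588]
tcp_rot: [-3.138, -0.147, -0.001]
wrist_force: [5.0, 0.2, 1.4]
width: 0.272
```

jog_arm:
  motion:
    - {"dx":0,"dy":0,"dz":-0.4,"turn":0}
    - {"dx":0,"dy":0,"dz":-0.15,"turn":0}
    - {"dx":0,"dy":0,"dz":0,"turn":0}
    - {"dx":0,"dy":0,"dz":0,"turn":0}
    - {"dx":0,"dy":0,"dz":0,"turn":0}
    - {"dx":0,"dy":0,"dz":0,"turn":0}

```text
time: 21.82
tool_pos: [0.6154, 0.0683, 0.253]
tcp_rot: [-3.138, -0.147, -0.001]
wrist_force: [6.0, 0.8, -0.7]
width: 0.275
```

Run:
```python
from h import *
ts(); i,p,d=cam("wrist"); j,q,e=cam("scene")
out=np.zeros((600,800,3),np.uint8); out[:,:400]=cv2.resize(p[100:400,220:420],(400,600)); out[:,405:795]=cv2.resize(q[195:295,270:335],(390,600),interpolation=2); save("c9.png",out)
```

```text
t 21.82 pos [0.6154 0.0683 0.253 ] jawyaw -1.477 z [ 0.  0. -1.] F [ 6.04  0.79 -0.67] w 0.275 q6 1.55
stand xy -0.0015 -0.0516 ridge 0.2394
```

jog_arm:
  motion:
    - {"dx":0,"dy":0,"dz":0,"turn":0}
    - {"dx":0,"dy":0,"dz":0,"turn":0}
    - {"dx":0,"dy":0,"dz":0,"turn":0}
    - {"dx":0,"dy":0,"dz":0,"turn":0}
    - {"dx":0,"dy":0,"dz":0,"turn":0}
    - {"dx":0,"dy":0,"dz":0,"turn":0}
    - {"dx":0,"dy":0,"dz":0,"turn":0}
    - {"dx":0,"dy":0,"dz":0,"turn":0}
    - {"dx":0,"dy":0,"dz":0,"turn":0}
  fingers: 6.5

```text
time: 22.67
tool_pos: [0.6151, 0.0681, 0.2538]
tcp_rot: [3.138, 0.147, -0.0]
wrist_force: [-0.6, 0.3, -1.0]
width: 0.759
```

jog_arm:
  motion:
    - {"dx":0,"dy":0,"dz":1.0,"turn":0}
    - {"dx":0,"dy":0,"dz":2.0,"turn":0}
    - {"dx":0,"dy":0,"dz":3.0,"turn":0}
    - {"dx":0,"dy":0,"dz":3.0,"turn":0}
    - {"dx":0,"dy":0,"dz":3.0,"turn":0}
    - {"dx":-2.5,"dy":-1.0,"dz":3.0,"turn":0}
    - {"dx":-3.0,"dy":-1.0,"dz":0,"turn":0}
    - {"dx":-3.0,"dy":-1.0,"dz":0,"turn":0}
    - {"dx":-1.5,"dy":0,"dz":0,"turn":0}
    - {"dx":0,"dy":0,"dz":0,"turn":0}
    - {"dx":0,"dy":0,"dz":0,"turn":0}
    - {"dx":0,"dy":0,"dz":0,"turn":0}

```text
time: 23.67
tool_pos: [0.5157, 0.0382, 0.4043]
tcp_rot: [-3.138, -0.147, -0.002]
wrist_force: [1.1, -0.4, 0.7]
width: 0.763
```

Run:
```python
from h import *
ts(); i,p,d=cam("wrist"); j,q,e=cam("scene")
P=cloud(i,d).reshape(-1,3); Q=np.c_[(P-o)@ux,(P-o)@uy,P[:,2]]
for a,x0,x1,y0,y1,z0,z1 in(("arm",-.07,-.04,-.01,.01,.11,.25),("fin",-.12,-.07,-.015,.015,.18,.25),("seat",-.105,-.098,-.005,.005,.13,.16),("knob",-.02,.02,-.07,-.03,.25,.4),("coltop",-.015,.015,-.015,.015,.2,.23),("base",.02,.1,-.05,.05,0,.03),("table",-.2,-.15,-.1,.1,-.02,.02)):
    m=(Q[:,0]>x0)&(Q[:,0]<x1)&(Q[:,1]>y0)&(Q[:,1]<y1)&(Q[:,2]>z0)&(Q[:,2]<z1)
    if m.sum()>2: print(a,m.sum(),Q[m].mean(0).round(4),"z pct",np.percentile(Q[m][:,2],[5,25,50,75,95]).round(4))
out=np.zeros((600,800,3),np.uint8); out[:,:400]=cv2.resize(p[:300,200:400],(400,600)); out[:,405:795]=cv2.resize(q[195:295,270:335],(390,600),interpolation=2); save("c10.png",out)
```

```text
t 23.67 pos [0.5157 0.0382 0.4043] jawyaw -1.4769 z [ 0.001  0.    -1.   ] F [ 1.06 -0.43  0.75] w 0.763 q6 1.5
stand xy -0.1035 -0.0722 ridge 0.3907
arm 189 [-0.0548 -0.0014  0.1535] z pct [0.1514 0.1528 0.1536 0.1543 0.1552]
fin 358 [-0.0957  0.0005  0.1904] z pct [0.1835 0.1903 0.1913 0.192  0.1926]
knob 867 [-0.0029 -0.0515  0.2818] z pct [0.2805 0.2817 0.2823 0.2828 0.2836]
coltop 1099 [ 2.00e-04 -1.00e-04  2.15e-01] z pct [0.2138 0.2145 0.215  0.2155 0.2163]
base 3220 [ 0.0659 -0.0018  0.015 ] z pct [0.0134 0.0143 0.015  0.0156 0.0166]
table 2932 [-0.1775 -0.003   0.0012] z pct [-0.0007  0.0002  0.0008  0.0015  0.0028]
```

View pics/c10.png

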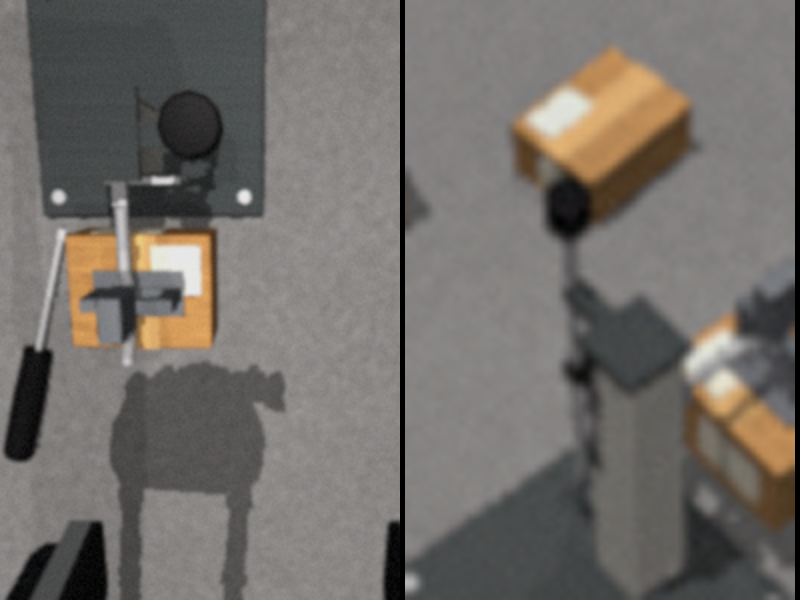

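The parcel hangs still in the seat and the marker is near level, with the arrow perhaps 1–2 mm low. Check the pointer's own depth directly.

Run:
```python
from h import *
i,p,d=cam("wrist")
D=np.median([d]+[cam("wrist")[2] for _ in range(4)],0); C=cloud(i,D)-o
X=C@ux; Y=C@uy
for v in range(86,97,1): print(v,[(u,int(p[v,u].sum()//3),round(X[v,u]*1e3),round(Y[v,u]*1e3),round(C[v,u,2]*1e3,1)) for u in range(258,314,5)])
```

```text
86 [(258, 76, -20, -11, np.float64(214.9)), (263, 75, -20, -16, np.float64(215.6)), (268, 71, -20, -21, np.float64(214.7)), (273, 54, -20, -18, np.float64(161.5)), (278, 51, -20, -18, np.float64(121.2)), (283, 32, -20, -27, np.float64(143.7)), (288, 40, -20, -33, np.float64(143.3)), (293, 76, -21, -28, np.float64(15.7)), (298, 70, -21, -35, np.float64(15.2)), (303, 50, -21, -43, np.float64(14.7)), (308, 71, -21, -50, np.float64(15.4)), (313, 77, -21, -58, np.float64(15.5))]
87 [(258, 73, -21, -12, np.float64(215.7)), (263, 71, -21, -16, np.float64(215.3)), (268, 66, -21, -21, np.float64(215.0)), (273, 57, -22, 2, np.float64(15.8)), (278, 88, -22, -5, np.float64(15.4)), (283, 62, -21, -27, np.float64(143.9)), (288, 74, -21, -33, np.float64(143.4)), (293, 76, -23, -28, np.float64(14.7)), (298, 67, -23, -35, np.float64(15.3)), (303, 44, -23, -43, np.float64(15.3)), (308, 73, -23, -50, np.float64(14.9)), (313, 71, -23, -58, np.float64(15.7))]
88 [(258, 73, -22, -11, np.float64(215.8)), (263, 75, -22, -16, np.float64(215.5)), (268, 70, -22, -21, np.float64(216.1)), (273, 91, -22, -16, np.
[... 3421 characters left out ...]
288, 46, -34, -20, np.float64(14.5)), (293, 51, -34, -27, np.float64(15.1)), (298, 51, -34, -35, np.float64(16.3)), (303, 54, -34, -42, np.float64(15.2)), (308, 78, -34, -50, np.float64(15.5)), (313, 76, -34, -58, np.float64(14.7))]
96 [(258, 118, -31, 0, np.float64(155.1)), (263, 76, -31, -5, np.float64(150.5)), (268, 35, -35, 10, np.float64(15.4)), (273, 38, -35, 3, np.float64(16.1)), (278, 39, -35, -5, np.float64(16.1)), (283, 47, -36, -12, np.float64(15.7)), (288, 41, -36, -20, np.float64(14.9)), (293, 39, -36, -27, np.float64(14.0)), (298, 46, -36, -35, np.float64(15.4)), (303, 55, -36, -42, np.float64(14.7)), (308, 80, -36, -50, np.float64(15.6)), (313, 79, -36, -58, np.float64(15.4))]
```

The bar's crown (0.1555–0.156) and the fin top put the pointer at about 0.1425, and the knob top puts the arrow at about 0.1395, which is 2–3 mm low. That is too near the 4 mm limit, so I'll regrasp the knob and raise it about 2.7 mm.

jog_arm:
  motion:
    - {"dx":2.0,"dy":0.6,"dz":0,"turn":0}
    - {"dx":2.5,"dy":0.8,"dz":0,"turn":0}
    - {"dx":2.5,"dy":0.8,"dz":0,"turn":0}
    - {"dx":2.0,"dy":0.6,"dz":0,"turn":0}
    - {"dx":0.97,"dy":0.2,"dz":0,"turn":0}
    - {"dx":0,"dy":0,"dz":-2.0,"turn":0}
    - {"dx":0,"dy":0,"dz":-3.0,"turn":0}
    - {"dx":0,"dy":0,"dz":-3.0,"turn":0}
    - {"dx":0,"dy":0,"dz":-1.0,"turn":0}
    - {"dx":0,"dy":0,"dz":0,"turn":0}
    - {"dx":0,"dy":0,"dz":0,"turn":0}
    - {"dx":0,"dy":0,"dz":0,"turn":0}
  fingers: 4.5

```text
time: 25.02
tool_pos: [0.6158, 0.0681, 0.3162]
tcp_rot: [-3.138, -0.147, -0.005]
wrist_force: [0.3, 0.6, -0.6]
width: 0.524
```

jog_arm:
  motion:
    - {"dx":0,"dy":0,"dz":-2.0,"turn":0}
    - {"dx":0,"dy":0,"dz":-2.0,"turn":0}
    - {"dx":0,"dy":0,"dz":-1.5,"turn":0}
    - {"dx":0,"dy":0,"dz":-0.5,"turn":0}
    - {"dx":0,"dy":0,"dz":0,"turn":0}
    - {"dx":0,"dy":0,"dz":0,"turn":0}
    - {"dx":0,"dy":0,"dz":0,"turn":0}

```text
time: 25.6
tool_pos: [0.6161, 0.0682, 0.2562]
tcp_rot: [-3.138, -0.147, -0.006]
wrist_force: [0.5, -0.5, -0.4]
width: 0.523
```

jog_arm:
  motion:
    - {"dx":0,"dy":0,"dz":0,"turn":0}
    - {"dx":0,"dy":0,"dz":0,"turn":0}
    - {"dx":0,"dy":0,"dz":0,"turn":0}
    - {"dx":0,"dy":0,"dz":0,"turn":0}
    - {"dx":0,"dy":0,"dz":0,"turn":0}
    - {"dx":0,"dy":0,"dz":0,"turn":0}
    - {"dx":0,"dy":0,"dz":0,"turn":0}
    - {"dx":0,"dy":0,"dz":0,"turn":0}
  fingers: 0
  grip_force: 25

```text
time: 26.27
tool_pos: [0.6155, 0.0683, 0.2542]
tcp_rot: [-3.138, -0.147, -0.003]
wrist_force: [3.9, 1.6, 1.4]
width: 0.27
```

jog_arm:
  motion:
    - {"dx":0,"dy":0,"dz":0.15,"turn":0}
    - {"dx":0,"dy":0,"dz":0.15,"turn":0}
    - {"dx":0,"dy":0,"dz":0,"turn":0}
    - {"dx":0,"dy":0,"dz":0,"turn":0}
    - {"dx":0,"dy":0,"dz":0,"turn":0}
    - {"dx":0,"dy":0,"dz":0,"turn":0}
    - {"dx":0,"dy":0,"dz":0,"turn":0}

```text
time: 26.85
tool_pos: [0.6155, 0.0683, 0.2562]
tcp_rot: [-3.138, -0.147, -0.002]
wrist_force: [5.6, 1.4, -2.1]
width: 0.271
```

jog_arm:
  motion:
    - {"dx":0,"dy":0,"dz":0,"turn":0}
    - {"dx":0,"dy":0,"dz":0,"turn":0}
    - {"dx":0,"dy":0,"dz":0,"turn":0}
    - {"dx":0,"dy":0,"dz":0,"turn":0}
    - {"dx":0,"dy":0,"dz":0,"turn":0}
    - {"dx":0,"dy":0,"dz":0,"turn":0}
    - {"dx":0,"dy":0,"dz":0,"turn":0}
  fingers: 4.5

```text
time: 27.43
tool_pos: [0.6147, 0.0681, 0.2568]
tcp_rot: [3.138, 0.147, -0.0]
wrist_force: [0.9, -0.4, 0.5]
width: 0.524
```

jog_arm:
  motion:
    - {"dx":0,"dy":0,"dz":1.0,"turn":0}
    - {"dx":0,"dy":0,"dz":2.0,"turn":0}
    - {"dx":0,"dy":0,"dz":3.0,"turn":0}
    - {"dx":0,"dy":0,"dz":3.0,"turn":0}
    - {"dx":0,"dy":0,"dz":3.0,"turn":0}
    - {"dx":-2.5,"dy":-1.0,"dz":3.0,"turn":0}
    - {"dx":-3.0,"dy":-1.0,"dz":0,"turn":0}
    - {"dx":-3.0,"dy":-1.0,"dz":0,"turn":0}
    - {"dx":-1.5,"dy":0,"dz":0,"turn":0}
    - {"dx":0,"dy":0,"dz":0,"turn":0}
    - {"dx":0,"dy":0,"dz":0,"turn":0}
    - {"dx":0,"dy":0,"dz":0,"turn":0}

```text
time: 28.43
tool_pos: [0.5154, 0.0382, 0.4073]
tcp_rot: [-3.138, -0.147, -0.002]
wrist_force: [-0.7, 0.0, 0.5]
width: 0.521
```

Run:
```python
from h import *
ts(); i,p,d=cam("wrist"); D=np.median([d]+[cam("wrist")[2] for _ in range(4)],0)
P=cloud(i,D).reshape(-1,3); Q=np.c_[(P-o)@ux,(P-o)@uy,P[:,2]]
for a,x0,x1,y0,y1,z0,z1 in(("arm crown",-.065,-.025,-.003,.0015,.12,.2),("fin",-.105,-.087,-.005,.005,.185,.25),("knob",-.012,.007,-.06,-.043,.25,.4),("coltop",-.015,.015,-.015,.015,.2,.23)):
    m=(Q[:,0]>x0)&(Q[:,0]<x1)&(Q[:,1]>y0)&(Q[:,1]<y1)&(Q[:,2]>z0)&(Q[:,2]<z1)
    print(a,m.sum(),Q[m].mean(0).round(4),"z pct",np.percentile(Q[m][:,2],[5,25,50,75,95]).round(4))
A=cloud(viewer.camera_info("top"),np.load("top.npz")["d"]); j,q,e=cam("scene"); S=np.load("scene.npz")["d"]
k=(abs(e-S)>.02)&(e>0)&(S>0); n,l,s,c=cv2.connectedComponentsWithStats(k.astype(np.uint8)); print([(s[x][4],c[x].round().tolist()) for x in range(1,n) if s[x][4]>12])
```

```text
t 28.43 pos [0.5154 0.0382 0.4073] jawyaw -1.4769 z [ 0.001  0.    -1.   ] F [-0.66  0.01  0.55] w 0.521 q6 1.5
stand xy -0.1038 -0.0722 ridge 0.3937
arm crown 139 [-0.0445 -0.0009  0.1553] z pct [0.1541 0.1547 0.1553 0.1559 0.1565]
fin 151 [-9.590e-02 -1.000e-04  1.924e-01] z pct [0.1916 0.1921 0.1924 0.1927 0.193 ]
knob 614 [-0.0025 -0.0516  0.2838] z pct [0.2832 0.2836 0.2839 0.2842 0.2846]
coltop 1093 [ 1.000e-04 -0.000e+00  2.158e-01] z pct [0.2151 0.2155 0.2158 0.2161 0.2166]
[(np.int32(21), [168.0, 2.0]), (np.int32(19), [245.0, 4.0]), (np.int32(170), [275.0, 15.0]), (np.int32(32258), [485.0, 115.0]), (np.int32(33), [535.0, 2.0]), (np.int32(13), [269.0, 14.0]), (np.int32(16), [123.0, 18.0]), (np.int32(65), [306.0, 19.0]), (np.int32(15), [318.0, 16.0]), (np.int32(17), [334.0, 19.0]), (np.int32(13), [177.0, 22.0]), (np.int32(14), [46.0, 24.0]), (np.int32(19), [302.0, 29.0]), (np.int32(38), [584.0, 31.0]), (np.int32(16), [170.0, 32.0]), (np.int32(13), [41.0, 38.0]), (np.int32(26), [571.0, 44.0]), (np.int32(15), [582.0, 45.0]), (np.int32(26), [566.0, 53.0]), (np.int32(14), [612.0, 
[... 1037 characters left out ...]
47.0]), (np.int32(23), [61.0, 126.0]), (np.int32(13), [23.0, 127.0]), (np.int32(13), [150.0, 130.0]), (np.int32(13), [53.0, 138.0]), (np.int32(34), [44.0, 143.0]), (np.int32(18), [82.0, 143.0]), (np.int32(14), [12.0, 148.0]), (np.int32(22), [66.0, 148.0]), (np.int32(18), [78.0, 151.0]), (np.int32(20), [29.0, 152.0]), (np.int32(22), [105.0, 158.0]), (np.int32(14), [6.0, 160.0]), (np.int32(22), [75.0, 164.0]), (np.int32(14), [98.0, 165.0]), (np.int32(652), [273.0, 184.0]), (np.int32(14), [64.0, 176.0]), (np.int32(15), [106.0, 190.0]), (np.int32(88), [296.0, 216.0]), (np.int32(27), [294.0, 229.0]), (np.int32(29), [299.0, 230.0]), (np.int32(1010), [331.0, 260.0]), (np.int32(21), [299.0, 270.0])]
```

Measured against the column top, the arrow is 0.1401 and the pointer 0.1415, 1.4 mm apart. The scene depth changes only at the parcel's old place, the scale and the arm, so the bystanders have not moved. Hand it in.

```bash
python3 -c "from h import *; st(); print(bot.finish_job())"
```

```text
t 28.73 pos [0.5153 0.0383 0.4062] jawyaw -1.4767 z [-0.001 -0.    -1.   ] F [ 0.85  0.15 -0.08] w 0.526 q6 1.5
the job is handed in; nothing more can be done
None
```

The parcel hangs free by its eye on the hook's seat and the marker is set about level with the pointer. I handed the job in at 28.7 s of the 61 s allowed, and no verdict was reported.

- **Hanging:** I lowered the parcel onto the hook at about 2.4 cm/s at most. I let go only when the wrist force averaged 0.02 N, meaning the scale carried the whole weight of about 6.5 N. Afterwards the parcel hung upright at −96 mm along the hook (seat middle −95 mm), and its height stayed the same over the later looks.
- **Marker:** My first setting came out 2–3 mm low by the camera, so I took the knob again and raised it. The last check put the arrow at about 140.1 mm and the pointer at about 141.5 mm, so 1.4 mm apart against the 4 mm allowed.
- **Uncertain reading:** My height measurements disagreed by 1–2 mm. The camera showed the knob 1–2 mm higher after the second move, or about 1 mm once measured against the column top, where I had commanded 3 mm.
- **Other things:** The scene's depth changed only at the parcel's old place, the scale and where the arm stood, apart from scattered small differences over the rest of the picture. The bystanders show no movement. I did not measure each bystander's final position separately.

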